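Line up a picture book on the scanner and start the scan

TASK

The yellow book lies askew, face down on the glass of the flatbed scanner: push it with the fingertips, flat on the glass, until it is flush against both ruled edges that meet at the arrow-marked corner (the corner of the glass at the far side of the scanner, by the lid hinge). When it lies square in that corner, press the green scan key, which must not be pressed earlier, and let it go. Do not lift or tip the book, do not press the grey keys, leave the lid standing open and do not disturb the other things on the desk.

Things in the scene. Friction and masses are not known exactly. Their poses are not given: they have to be found in the camera images.
- scanner: dark grey flatbed scanner, fixed, 252 mm (x) by 382 mm (y -196 to +186). Origin on the desk, z up; +x its far side, lid hinge at its +y end, keys at its -y end. Glass: x -108 to +108, y -136 to +162 mm, top face 39 mm above the desk; the frame round it stands 3 mm proud (42 mm above the desk), its inner sides are the stops. White ruler marks along the glass's +x and +y sides
- corner (a point): arrow-marked reference corner of the glass, at scanner x +108, y +162 mm, on the glass's top face (39 mm above the desk); its axes are the scanner's: the two ruled stops run from here along -x and along -y
- book: yellow hardback with red spine, 112 mm (x) by 154 mm (y) by 16 mm thick, 0.2 to 0.4 kg, loose on the glass, turned up to 25 degrees from the scanner's axes. Origin mid underside, z up; its +x long side belongs against the stop on the glass's +x side, its +y short side against the stop on the +y side. Slides under a push of about 1 to 3 N
- book_corner (a point): the corner of the book's underside at its +x, +y (56 and 77 mm from its origin); it belongs at point corner. Its axes are the book's
- scan_key (a joint): green scan key, a round push key 22 mm across: 0 up, 0.0035 m fully down; it springs back. It starts to move at about 1.2 N and takes about 4 N fully down; it counts as pressed beyond 0.002 m
- scan_top (a point): middle of the green scan key's top face, 47 mm above the desk when up, at scanner x -92, y -168 mm; moves with the key
- copy_key (a joint): grey key 16 mm across, 40 mm from the green one at scanner x -52, y -168 mm, top 47 mm above the desk: 0 up, 0.0035 m down; not to be pressed
- send_key (a joint): grey key 16 mm across, at scanner x -22, y -168 mm, top 47 mm above the desk: 0 up, 0.0035 m down; not to be pressed
- lid (a joint): the scanner's lid, 250 x 336 x 14 mm, hinged along the scanner's +y end and standing open, leaning back 25 degrees from upright away from the glass, its edge about 350 mm above the desk: 0 as it stands open, grows towards 2.0 rad closed; it stays open (the book is too thick for it)
- marker_pink: square marker pen with pink caps, 140 x 15 x 15 mm, lying on the desk; origin under its middle, its x lengthwise
- marker_teal: square marker pen with teal caps, 140 x 15 x 15 mm, lying on the desk; origin under its middle, its x lengthwise
- eraser: white eraser in a blue sleeve, 45 x 22 x 12 mm, on the desk; origin under its middle
- glue_stick: yellow glue stick standing on the desk, 28 mm across, 92 mm tall; origin under its middle
- stapler: red and black desk stapler, about 122 x 30 x 55 mm, on the desk; origin under its middle, its x lengthwise
- tape_roll: roll of light blue tape lying flat on the desk, 92 mm across, 20 mm tall; origin under its middle
- pen_pot: pale blue pot 80 mm across with pens in it, 150 mm tall in all, on the desk; origin under its middle
- elephant: small blue toy elephant, about 105 mm long, 64 mm tall, on the desk; origin under its middle
Mind the look-alikes: they are no part of the job. There is more than one size of the book; the job needs the largest.

How it is judged:
On the way, in this order (a step that is already met when the one before it is completed fails the run):
1. the book lies flush against both ruled edges, square in the marked corner (x of book_corner in the frame of corner between -0.003 and 0.002 m and y of book_corner in the frame of corner between -0.003 and 0.002 m and z of book_corner in the frame of corner below 0.002 m and angle between the y axis of book and the y axis of scanner, either way round below 0.035 rad and angle between book's own z axis and vertical below 0.03 rad), for 0.3 s.
2. the green scan key is pressed while the book lies in the corner (all of step 1 and value of joint scan_key above 0.002 m), for 0.05 s.
At the end, for the whole second after the job is handed in: The book lies flat on the glass at rest, its edges within 3 mm of both ruled stops at the marked corner and square with them within 2 degrees; the green scan key has been pressed and is up again; the lid is still open (all of step 1 and linear speed of book below 0.01 m/s and value of joint scan_key below 0.001 m and value of joint lid below 0.2 rad); the robot touches nothing.
It fails at once if the book is lifted or tipped up (z of book in the frame of scanner above 0.049 m or angle between book's own z axis and vertical above 0.12 rad).
It fails at once if the scan key is pressed before the book lies in the corner (value of joint scan_key above 0.002 m and not (x of book_corner in the frame of corner between -0.003 and 0.002 m and y of book_corner in the frame of corner between -0.003 and 0.002 m and z of book_corner in the frame of corner below 0.002 m and angle between the y axis of book and the y axis of scanner, either way round below 0.035 rad and angle between book's own z axis and vertical below 0.03 rad)).
It fails at once if a grey key is pressed (value of joint any of copy_key, send_key above 0.002 m).
It fails at once if the lid is swung down (value of joint lid above 0.2 rad).
It fails at once if another thing on the desk is moved by more than 15 mm or knocked over (distance of any of marker_pink, marker_teal, eraser, glue_stick, stapler, tape_roll, pen_pot, elephant from where it was at the start of the episode above 0.015 m or angle between any of glue_stick, pen_pot, elephant's own z axis and vertical above 0.5 rad).
It also fails if it takes over 58 s, if anything falls off the work surface, if the arm or the gripper's body presses on something with over 40 N, if the wrist force passes 120 N, or if a joint passes its speed limit or range.

ROBOT

A 6-joint arm with a two-finger parallel gripper is mounted at the origin on the work surface. World frame = base frame: x ahead of the robot, y to its left, z up, the work surface at z = 0. Lengths are in m, angles in rad, forces in N, time in s.
With the tool pointing down it reaches from about 0.275 to 0.75 m from the base axis. Payload 10.2 kg.
Tool frame: the origin (TCP) lies at the very end of the fingers, on their centre line; the grasp point (between the pads) lies 19 mm behind it; z points along the fingers, y is the line along which they close (so a half turn about z gives the same grasp; the last joint's range is limited). The gripper opens to 88 mm and grips with 3 to 60 N. Pads are 18 mm wide; open, the fingers measure 123 mm over their backs; the gripper's body (75 mm by 187 mm) begins 45 mm behind the grasp point.
Start: joints at [-1.477, 0.313, 1.498, -0, 1.331, -0.223], TCP at [0.164, -0.499, 0.239] pointing down, gripper open.
Joint ranges: [-2.94, 2.94], [-0.97, 2.17], [0.19, 2.56], [-1.23, 4.37], [0.02, 3.11], [-2.88, 2.88]. Speed limits (rad/s): [2.39, 2.39, 3.01, 3.14, 3.14, 3.14].

INTERFACE

Orientations are given as a 3x3 rotation matrix whose columns are the frame's x, y, z axes.
In Python, from bench import robot gives the robot as it stands. The module is installed in compiled form; this text tells all that it offers.
- The arm moves only by the tool send_rows, never from a script. Its arguments are lists of equal length, an entry for each row: "fingers": the gripper command: -1 is shut, 1 is fully open, values between are in proportion; "delta_pos": the shift along the world's x, y, z in mm, a list of three; "yaw": the turn about the world's z in rad. In form: {"fingers": [fingers, ...], "delta_pos": [[x, y, z], ...], "yaw": [yaw, ...]}. A call has 1 to 5 rows; each row shifts and turns the commanded pose from where the row before left it; what a row does not reach is not made up. A row lasts 1/12 s, in which the tool goes at most 41.7 mm and 7.16 degrees, less where a joint would pass 70% of its speed; a pose out of reach is approached as far as the arm can. A call is refused whole if a number of a shift passes 41.7 or a number of a turn 0.125, either way. A call with a gripper value outside its range is refused whole. The fingers move at their own pace and stop on an object; the grip force is fixed at half the most. Time passes only in rows, so rows that do not move let the fingers close. It gives the time, the measured TCP pose, the force, the opening and the grip force at its end, in the units of the state.
- robot.get_obs(): the state, without advancing time (a new reading comes with each control period).
- robot.snapshot(name): name is "scene" or "top"; returns a dict with "image" (480x640x3 uint8, red, green, blue), "depth" (480x640 float32, m along the optical axis (not along the pixel's ray), 0 where there is no reading), "vfov" (degrees; the focal length in pixels is half the picture's height over the tangent of half this angle, whatever the lens; pixels are square), "cx", "cy" (the principal point, pixels), "R" (3x3) and "t" (3): a world point X has camera coordinates R X + t. Camera axes: x right, y down, z forward; pixel columns grow to the right and rows downward; lengths in m; the calibration is good to about 2 mm. A picture is of the moment at which its call begins.
- robot.close_job(): hands the job in; it is judged then, once.
The state is a dict: "time": time; "qpos": joint angles; "joint_velocities": joint speeds; "tau": joint torques, N m; "ee_pos": TCP position; "ee_rot": TCP orientation; "ft_force": force on the tool from outside, world axes, zero at the start; "ft_torque": the same for the moment, N m; "width": finger opening in m; "gripper_force": force on a finger pad.
Only numpy, scipy, OpenCV 4.12 (cv2) and the standard library are available. Lean on these libraries where they do the work, as an engineer would, in place of code of your own. Each camera call takes 0.05 s, during which the arm holds its last target. There are 200 camera calls.

## Working session

There is one attempt and no reset: what is moved stays moved. The work goes in short steps, Python scripts to look and compute and a tool call to move; the robot and the scene stay as the last step left them, time stands still between calls to the robot, and variables do not carry over. Pictures are saved under pics/ and viewed, at most 10 in all, crops included, and the job is handed in when it is done.

Besides the shell and the picture viewer there is one more tool, called after "Request:" as name(argument=value, ...), one argument or row to a line, values as JSON. send_rows: Moves the arm, as the interface text tells. Its arguments: {"type":"object","properties":{"fingers":{"type":"array"},"delta_pos":{"type":"array"},"yaw":{"type":"array"}},"required":["fingers","delta_pos","yaw"]}

```bash
mkdir -p pics; cat > h.py <<'E'
import numpy as np, cv2
from bench import robot
def snap(n,f=None):
    s=robot.snapshot(n)
    if f: cv2.imwrite('pics/'+f,s['image'][:,:,::-1])
    return s
def pts(s):
    f=240/np.tan(np.radians(s['vfov'])/2); d=s['depth']
    v,u=np.mgrid[:480,:640]
    c=np.stack([(u-s['cx'])/f*d,(v-s['cy'])/f*d,d],-1)
    return (c-s['t'])@s['R']
E
python3 - <<'E'
from h import *
a=snap('top','top.png');b=snap('scene','scene.png')
for s in(a,b): print(s['vfov'],s['cx'],s['cy'],-s['R'].T@s['t'])
o=robot.get_obs();print(o['time'],o['ee_pos'],o['ee_rot'],o['width'])
E
```

```text
49.1360499230509 307.49658767744535 240.10025422352962 [0.32311714 0.0513851  1.12915061]
50.2600679596679 321.4154211683478 247.4363832133813 [ 1.12085567 -0.49023793  0.7803377 ]
0.1 [ 0.16351657 -0.49867296  0.23825503] [[ 9.50238681e-01  3.11522785e-01 -6.78940612e-05]
 [ 3.11522674e-01 -9.50238109e-01  1.07645218e-03]
 [ 2.70823855e-04 -1.04403704e-03 -9.99999418e-01]] 0.08831709808077351
```

View pics/top.png

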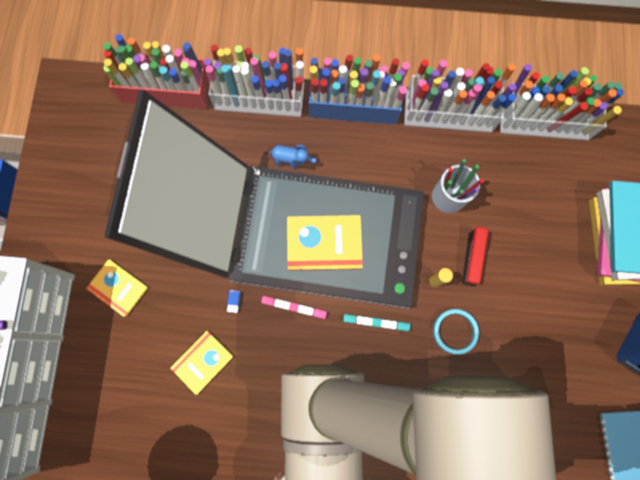

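View pics/scene.png

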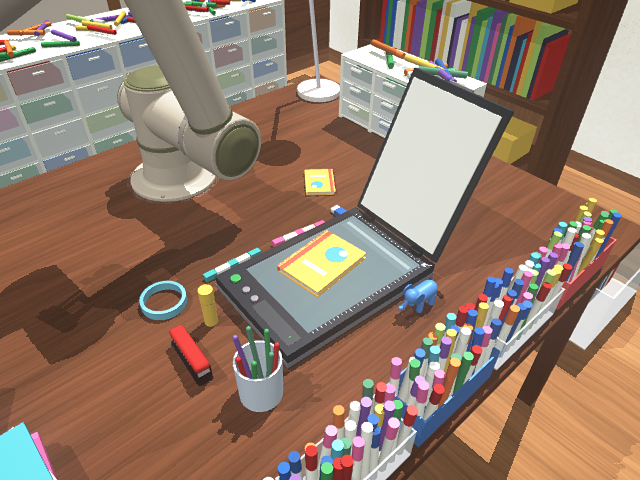

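The wanted book is the yellow one on the glass at top (325,243). The look-alikes, both smaller and lying on the desk, are at (118,287) and (202,362). The glue stick at (441,277) is also yellow. The green key is at (400,288), and the marked corner is near (255,172).

```bash
python3 - <<'E'
from h import *
for n,roi in(('top',(170,310,225,430)),('scene',(200,365,205,440))):
    s=snap(n);P=pts(s);im=s['image'];hsv=cv2.cvtColor(im,cv2.COLOR_RGB2HSV)
    m=np.zeros((480,640),bool);m[roi[0]:roi[1],roi[2]:roi[3]]=1
    z=P[...,2]
    bk=m&(z>.049)&(z<.062)&(hsv[...,1]>0)
    nc,l,st,ce=cv2.connectedComponentsWithStats(cv2.morphologyEx(bk.astype('u1'),cv2.MORPH_OPEN,np.ones((3,3)),))
    for i in range(1,nc):
        if st[i,4]>300:
            q=P[l==i];r=cv2.minAreaRect((q[:,:2]*1000).astype('f4'));print(n,'hi',st[i],r,np.median(q[:,2]))
    g=m&(z>.035)&(z<.055)&(hsv[...,0]>45)&(hsv[...,0]<75)&(hsv[...,1]>120)
    q=P[g];print('green',g.sum(),q.mean(0))
    sc=m&(z>.033)&(z<.062)
    sc=cv2.morphologyEx(sc.astype('u1'),cv2.MORPH_OPEN,np.ones((5,5)))
    nc,l,st,ce=cv2.connectedComponentsWithStats(sc);i=1+np.argmax(st[1:,4])
    q=P[l==i];r=cv2.minAreaRect((q[:,:2]*1000).astype('f4'));print('scan',st[i],r,cv2.boxPoints(r).round(0).tolist())
    gl=(l==i)&(abs(z-.039)<.03)
    print('glassz',np.median(P[210:300,380:388] [...,2]) if n=='top' else '')
a=snap('top');c=cv2.resize(a['image'][160:315,220:435],None,fx=3.7,fy=3.7,interpolation=cv2.INTER_CUBIC)
cv2.imwrite('pics/crop.png',c[:,:,::-1])
E
```

```text
top hi [ 287  216   75   54 3860] ((547.896484375, 40.832035064697266), (113.12945556640625, 154.01300048828125), 6.521928310394287) 0.05490222879808533
green 60 [ 0.46741335 -0.12180112  0.04645596]
scan [  229   170   194   137 20847] ((568.7318115234375, 37.21844482421875), (386.6248474121094, 253.56907653808594), 86.50088500976562) [[430.0, -148.0], [683.0, -163.0], [707.0, 222.0], [454.0, 238.0]]
glassz 0.0392538324055069
scene hi [361 203  79  56 403] ((587.6597900390625, 228.51031494140625), (11.008893966674805, 240.49917602539062), 87.77000427246094) 0.056543357413218705
scene hi [ 279  231   87   61 2602] ((549.434326171875, 40.341854095458984), (114.86666107177734, 157.15951538085938), 6.1578850746154785) 0.05266974514442142
scene hi [404 280  31  20 354] ((743.7754516601562, 126.7057113647461), (74.06364440917969, 36.92888641357422), 76.95381164550781) 0.0536897660133986
green 62 [ 0.47772393 -0.12389092  0.04419339]
scan [  217   203   222   154 16854] ((570.1084594726562, 39.15476989746094), (393.72662353515625, 255.73501586914062), 86.49799346923828) [[430.0, -150.0], [686.0, -165.0], [710.0, 228.0], [455.0, 243.0]]
glassz
```

View pics/crop.png

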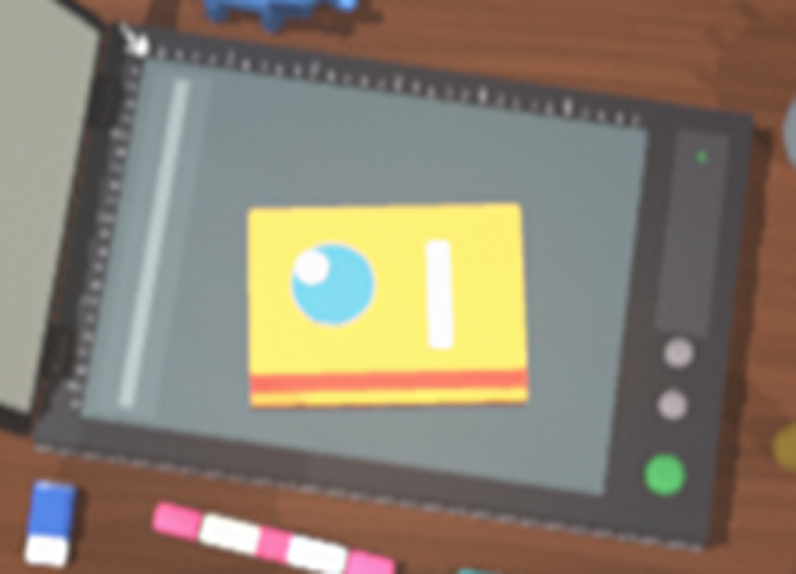

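The crop shows the book (turned about 10° on the glass), the arrow corner at the top left and the green key at the bottom right. Scanner origin is about (568.5, 40.1) mm with yaw -3.5°. The green key measures (467.4, -121.8) against (466.4, -122) predicted, so the fit holds. Book size reads 113 x 154 mm, so it is the largest one. I'll approach its -x side with the fingers open.

Request:
send_rows(
  fingers=[1,1,1,1,1],
  delta_pos=[
    [18.2,34.1,0],
    [18.2,34.1,0],
    [18.2,34.1,0],
    [18.2,34.1,0],
    [18.2,34.1,0],
  ],
  yaw=[-0.0754,-0.0754,-0.0754,-0.0754,-0.0754],
)

```text
time: 0.67
ee_pos: [0.2549, -0.3267, 0.2386]
ee_rot: [[0.998, -0.065, 0.0], [-0.065, -0.998, 0.0], [0.0, -0.0, -1.0]]
ft_force: [1.7, -0.6, 0.9]
width: 0.0883
gripper_force: 0.0
```

Request:
send_rows(
  fingers=[1,1,1,1,1],
  delta_pos=[
    [18.2,34.1,0],
    [18.2,34.1,0],
    [18.2,34.1,0],
    [18.2,34.1,0],
    [18.2,34.1,0],
  ],
  yaw=[0,0,0,0,0],
)

```text
time: 1.08
ee_pos: [0.3459, -0.1561, 0.2389]
ee_rot: [[0.998, -0.061, 0.0], [-0.061, -0.998, -0.0], [0.0, 0.0, -1.0]]
ft_force: [0.2, -0.8, -0.2]
width: 0.0883
gripper_force: 0.0
```

Request:
send_rows(
  fingers=[1,1,1,1,1],
  delta_pos=[
    [18.2,34.1,0],
    [18.2,34.1,0],
    [18.2,34.1,0],
    [18.2,34.1,0],
    [18.2,34.1,0],
  ],
  yaw=[0,0,0,0,0],
)

```text
time: 1.5
ee_pos: [0.437, 0.0147, 0.2388]
ee_rot: [[0.998, -0.06, 0.0], [-0.06, -0.998, -0.0], [0.0, 0.0, -1.0]]
ft_force: [0.2, -1.6, 0.9]
width: 0.0882
gripper_force: 0.0
```

Request:
send_rows(
  fingers=[1,1,1],
  delta_pos=[
    [18.2,34.1,0],
    [0,0,0],
    [0,0,0],
  ],
  yaw=[0,0,0],
)

```text
time: 1.75
ee_pos: [0.4548, 0.048, 0.2383]
ee_rot: [[0.998, -0.057, -0.001], [-0.057, -0.998, -0.0], [-0.001, 0.0, -1.0]]
ft_force: [0.8, -0.7, -0.4]
width: 0.088
gripper_force: 0.0
```

Request:
send_rows(
  fingers=[1,1,1,1,1],
  delta_pos=[
    [0,0,-40],
    [0,0,-40],
    [0,0,-40],
    [0,0,-40],
    [0,0,-25],
  ],
  yaw=[0,0,0,0,0],
)

```text
time: 2.17
ee_pos: [0.4528, 0.0456, 0.0508]
ee_rot: [[0.998, -0.062, -0.004], [-0.062, -0.998, 0.0], [-0.004, -0.0, -1.0]]
ft_force: [0.4, -0.7, -0.7]
width: 0.0883
gripper_force: 0.0
```

Request:
send_rows(
  fingers=[1,1,1],
  delta_pos=[
    [0,0,-6],
    [0,0,0],
    [0,0,0],
  ],
  yaw=[0,0,0],
)

```text
time: 2.42
ee_pos: [0.4554, 0.0459, 0.049]
ee_rot: [[0.998, -0.061, 0.002], [-0.061, -0.998, -0.0], [0.002, 0.0, -1.0]]
ft_force: [-0.3, 0.5, 0.2]
width: 0.0879
gripper_force: 0.0
```

```bash
python3 - <<'E'
from h import *
snap('scene','s2.png')
print(robot.get_obs()['ee_pos'])
E
```

```text
[0.45576015 0.04608969 0.04944593]
```

View pics/s2.png

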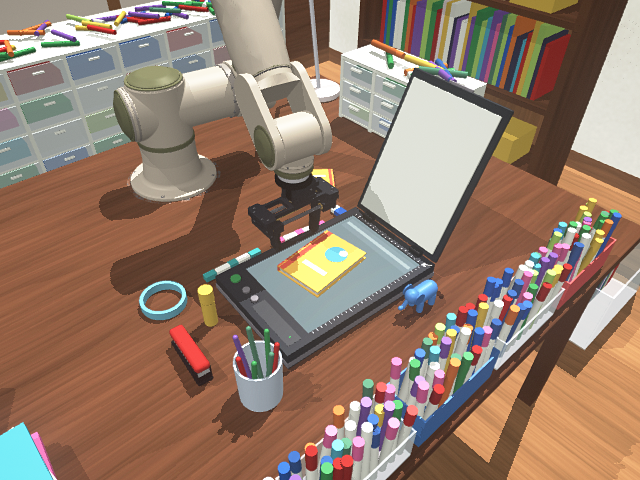

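The fingers stand open over the -x frame, clear of the book's spine side (about pixel 300,245). I'll push along the scanner's +x.

Request:
send_rows(
  fingers=[1,1,1,1,1],
  delta_pos=[
    [6,-0.4,-3],
    [6,-0.4,0],
    [6,-0.4,0],
    [6,-0.4,0],
    [6,-0.4,0],
  ],
  yaw=[0,0,0,0,0],
)

```text
time: 2.88
ee_pos: [0.4853, 0.0448, 0.0449]
ee_rot: [[0.998, -0.06, -0.0], [-0.06, -0.998, 0.0], [-0.0, -0.0, -1.0]]
ft_force: [-2.0, 0.4, 1.1]
width: 0.0882
gripper_force: 0.9
```

Request:
send_rows(
  fingers=[1,1,1,1,1],
  delta_pos=[
    [6,-0.4,0],
    [6,-0.4,0],
    [6,-0.4,0],
    [6,-0.4,0],
    [6,-0.4,0],
  ],
  yaw=[0,0,0,0,0],
)

```text
time: 3.3
ee_pos: [0.5152, 0.0426, 0.0447]
ee_rot: [[0.998, -0.06, -0.0], [-0.06, -0.998, -0.0], [-0.0, 0.0, -1.0]]
ft_force: [-2.5, 0.5, 1.2]
width: 0.0883
gripper_force: 1.2
```

```bash
cat >> h.py <<'E'
O=np.array([568.5,40.1]);t=np.radians(-3.5);ex=np.array([np.cos(t),np.sin(t)]);ey=np.array([-ex[1],ex[0]])
def sf(p): p=np.asarray(p)[:2]*1000-O; return np.array([p@ex,p@ey])
def book(n='top',f=None):
    s=snap(n,f);P=pts(s);h=cv2.cvtColor(s['image'],cv2.COLOR_RGB2HSV);z=P[...,2]
    q=P[...,:2]*1000-O;x=q@ex;y=q@ey
    m=(z>.049)&(z<.060)&(abs(x)<112)&(y>-140)&(y<166)&((h[...,1]>110)|((h[...,2]>200)&(h[...,1]>0)))
    m=cv2.morphologyEx(m.astype('u1'),cv2.MORPH_CLOSE,np.ones((3,3)));nc,l,st,ce=cv2.connectedComponentsWithStats(m)
    i=1+np.argmax(st[1:,4]);k=l==i
    r=cv2.minAreaRect(np.stack([x[k],y[k]],-1).astype('f4'));print(n,k.sum(),r,cv2.boxPoints(r).round(1).tolist())
    o=robot.get_obs();print('tcp',sf(o['ee_pos']).round(1),o['ee_pos'][2].round(4),o['ft_force'].round(1))
E
python3 - <<'E'
from h import *
book('top');book('scene')
E
```

```text
top 362 ((-77.72300720214844, -42.815040588378906), (317.24151611328125, 134.99034118652344), 9.940879821777344) [[-245.60000610351562, -3.700000047683716], [-222.3000030517578, -136.6999969482422], [90.19999694824219, -81.9000015258789], [66.9000015258789, 51.0]]
tcp [-52.2  -0.9] 0.0448 [-0.1 -0.8  0.5]
scene 2868 ((233.84683227539062, -249.17166137695312), (184.16896057128906, 835.8463134765625), 42.41117477416992) [[-116.0, -2.700000047683716], [447.70001220703125, -619.7999877929688], [583.7000122070312, -495.6000061035156], [20.0, 121.5]]
tcp [-52.7  -0.8] 0.0448 [-0.1 -0.   0.1]
```

Request:
send_rows(
  fingers=[1,1,1,1,1],
  delta_pos=[
    [6,-0.4,0],
    [6,-0.4,0],
    [6,-0.4,0],
    [6,-0.4,0],
    [6,-0.4,0],
  ],
  yaw=[0,0,0,0,0],
)

```text
time: 3.82
ee_pos: [0.5454, 0.0406, 0.0447]
ee_rot: [[0.998, -0.06, -0.0], [-0.06, -0.998, -0.0], [-0.0, 0.0, -1.0]]
ft_force: [-0.8, 0.6, -0.2]
width: 0.0883
gripper_force: 0.7
```

```bash
sed -i 's/k=l==i/k=(l==i)\&(z>.049)\&(z<.060)/' h.py; python3 - <<'E'
from h import *
book('scene','s3.png')
E
```

```text
scene 2993 ((43.484039306640625, -10.187149047851562), (157.582275390625, 116.33655548095703), 89.82682800292969) [[-14.899999618530273, -88.80000305175781], [101.4000015258789, -89.19999694824219], [101.9000015258789, 68.4000015258789], [-14.399999618530273, 68.80000305175781]]
tcp [-22.1  -1. ] 0.0448 [ 0.  -0.3 -0.2]
```

View pics/s3.png

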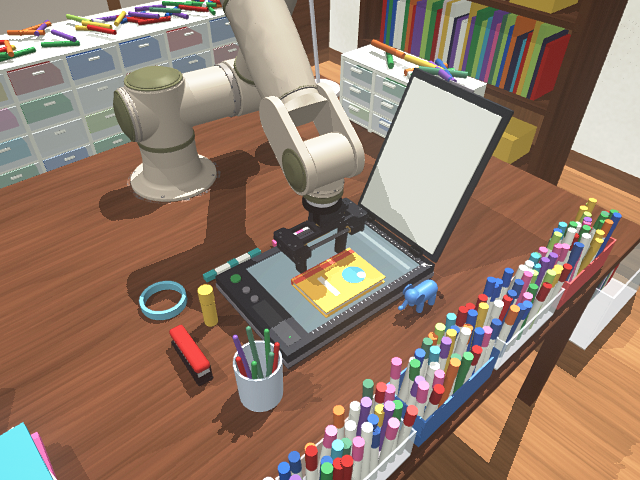

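The book (pixel 340,280) is now square with the scanner, about 8 mm short of the +x stop. I'll push the rest slowly.

Request:
send_rows(
  fingers=[1,1,1],
  delta_pos=[
    [3,-0.2,0],
    [2.5,-0.2,0],
    [1.5,0,0],
  ],
  yaw=[0,0,0],
)

```text
time: 4.12
ee_pos: [0.5519, 0.0403, 0.0447]
ee_rot: [[0.998, -0.06, -0.0], [-0.06, -0.998, -0.0], [-0.0, 0.0, -1.0]]
ft_force: [-2.5, 0.1, 1.8]
width: 0.0882
gripper_force: 1.3
```

Request:
send_rows(
  fingers=[1],
  delta_pos=[
    [1,0,0],
  ],
  yaw=[0],
)

```text
time: 4.2
ee_pos: [0.5528, 0.0403, 0.0447]
ee_rot: [[0.998, -0.06, -0.0], [-0.06, -0.998, -0.0], [-0.0, 0.0, -1.0]]
ft_force: [-2.3, -0.2, 1.8]
width: 0.0881
gripper_force: 1.3
```

Request:
send_rows(
  fingers=[1],
  delta_pos=[
    [1,0,0],
  ],
  yaw=[0],
)

```text
time: 4.28
ee_pos: [0.5537, 0.0403, 0.0447]
ee_rot: [[0.998, -0.06, -0.0], [-0.06, -0.998, -0.0], [-0.0, 0.0, -1.0]]
ft_force: [-2.2, -0.4, 1.0]
width: 0.0881
gripper_force: 1.2
```

Request:
send_rows(
  fingers=[1],
  delta_pos=[
    [1,0,0],
  ],
  yaw=[0],
)

```text
time: 4.37
ee_pos: [0.5547, 0.0403, 0.0447]
ee_rot: [[0.998, -0.06, -0.0], [-0.06, -0.998, 0.0], [-0.0, -0.0, -1.0]]
ft_force: [-1.5, -0.2, 0.4]
width: 0.088
gripper_force: 1.1
```

Not touching the stop yet (force still only sliding friction).

Request:
send_rows(
  fingers=[1,1],
  delta_pos=[
    [0.8,0,0],
    [0.8,0,0],
  ],
  yaw=[0,0],
)

```text
time: 4.53
ee_pos: [0.5554, 0.0404, 0.0447]
ee_rot: [[0.998, -0.06, -0.003], [-0.06, -0.998, 0.0], [-0.003, -0.0, -1.0]]
ft_force: [-11.1, -0.5, 7.0]
width: 0.0881
gripper_force: 5.5
```

Request:
send_rows(
  fingers=[1],
  delta_pos=[
    [0.8,0,0],
  ],
  yaw=[0],
)

```text
time: 4.62
ee_pos: [0.5555, 0.0405, 0.0447]
ee_rot: [[0.998, -0.06, -0.005], [-0.06, -0.998, 0.0], [-0.005, -0.0, -1.0]]
ft_force: [-14.9, 0.1, 10.9]
width: 0.0884
gripper_force: 7.7
```

Request:
send_rows(
  fingers=[1],
  delta_pos=[
    [0.8,0,0],
  ],
  yaw=[0],
)

```text
time: 4.7
ee_pos: [0.5555, 0.0405, 0.0446]
ee_rot: [[0.998, -0.06, -0.007], [-0.06, -0.998, 0.0], [-0.007, 0.0, -1.0]]
ft_force: [-19.8, -1.0, 14.3]
width: 0.0883
gripper_force: 9.8
```

Flush on +x: TCP at x' -13, as predicted, with the force climbing. I'll back off, lift, turn 90° and go round to the -y side.

Request:
send_rows(
  fingers=[1,1,1,1,1],
  delta_pos=[
    [-13,0.6,0],
    [-20,1.2,0],
    [0,0,35],
    [0,0,35],
    [0,0,35],
  ],
  yaw=[0,0,0,0,0],
)

```text
time: 5.12
ee_pos: [0.5249, 0.0421, 0.1512]
ee_rot: [[0.998, -0.06, 0.0], [-0.06, -0.998, 0.0], [0.0, -0.0, -1.0]]
ft_force: [0.3, -0.6, -0.0]
width: 0.0879
gripper_force: 0.0
```

Request:
send_rows(
  fingers=[0.36,0.36,0.36,0.36,0.36],
  delta_pos=[
    [8,-11,0],
    [8,-11,0],
    [8,-11,0],
    [8,-11,0],
    [8,-11,0],
  ],
  yaw=[0.12,0.12,0.12,0.12,0.12],
)

```text
time: 5.53
ee_pos: [0.5657, -0.0135, 0.1499]
ee_rot: [[0.855, 0.519, 0.001], [0.519, -0.855, -0.0], [0.001, 0.001, -1.0]]
ft_force: [0.8, -0.2, 0.2]
width: 0.0602
gripper_force: 0.0
```

Request:
send_rows(
  fingers=[0.36,0.36,0.36,0.36,0.36],
  delta_pos=[
    [8,-11,0],
    [8,-11,0],
    [8,-11,0],
    [8,-11,0],
    [8,-11,0],
  ],
  yaw=[0.12,0.12,0.12,0.12,0.12],
)

```text
time: 5.95
ee_pos: [0.6057, -0.0685, 0.1498]
ee_rot: [[0.412, 0.911, 0.001], [0.911, -0.412, -0.0], [0.0, 0.001, -1.0]]
ft_force: [0.6, 0.2, 0.3]
width: 0.06
gripper_force: 0.0
```

Request:
send_rows(
  fingers=[0.36,0.36,0.36,0.36,0.36],
  delta_pos=[
    [0,0,0],
    [0,0,0],
    [0,0,0],
    [0,0,0],
    [0,0,0],
  ],
  yaw=[0.12,0.12,0.12,0,0],
)

```text
time: 6.37
ee_pos: [0.6052, -0.068, 0.1498]
ee_rot: [[0.075, 0.997, 0.001], [0.997, -0.075, -0.0], [-0.0, 0.001, -1.0]]
ft_force: [0.3, -1.1, -0.2]
width: 0.0596
gripper_force: 0.0
```

```bash
python3 - <<'E'
from h import *
book('scene');book('top')
o=robot.get_obs();R=o['ee_rot'];print(o['ee_pos'],o['width'],np.arctan2(R[1,0],R[0,0]),np.pi/2+t)
E
```

```text
scene 3045 ((54.23258590698242, -9.439872741699219), (114.12985229492188, 157.29710388183594), 0.09771648049354553) [[-3.0, 69.0999984741211], [-2.700000047683716, -88.19999694824219], [111.4000015258789, -88.0], [111.19999694824219, 69.30000305175781]]
tcp [  43.1 -105.5] 0.1498 [-0.8  0.3 -0.3]
top 2382 ((52.265472412109375, 13.729866027832031), (113.61507415771484, 108.07960510253906), 0.02127739042043686) [[-4.599999904632568, 67.69999694824219], [-4.5, -40.29999923706055], [109.0999984741211, -40.29999923706055], [109.0999984741211, 67.80000305175781]]
tcp [  43.1 -105.5] 0.1498 [ 0.2 -1.3  0.7]
[ 0.60506978 -0.06787463  0.14979936] 0.05979269908377884 1.4965716923664136 1.509709802975095
```

Request:
send_rows(
  fingers=[0.36,0.36,0.36,0.36,0.36],
  delta_pos=[
    [8,-5,-30],
    [0,0,-40],
    [0,0,-30],
    [0,0,-5],
    [0,0,0],
  ],
  yaw=[0.0135,0,0,0,0],
)

```text
time: 6.88
ee_pos: [0.6124, -0.0727, 0.0437]
ee_rot: [[0.059, 0.998, -0.003], [0.998, -0.059, 0.001], [0.001, -0.003, -1.0]]
ft_force: [0.3, 0.8, 1.1]
width: 0.0605
gripper_force: 0.0
```

Request:
send_rows(
  fingers=[0.36,0.36,0.36,0.36,0.36],
  delta_pos=[
    [0.4,6,0],
    [0.4,6,0],
    [0.4,6,0],
    [0.4,6,0],
    [0.4,6,0],
  ],
  yaw=[0,0,0,0,0],
)

```text
time: 7.3
ee_pos: [0.6157, -0.0426, 0.0461]
ee_rot: [[0.057, 0.998, 0.002], [0.998, -0.057, -0.001], [-0.001, 0.002, -1.0]]
ft_force: [0.1, -3.4, 3.1]
width: 0.0599
gripper_force: 1.7
```

Request:
send_rows(
  fingers=[0.36,0.36,0.36,0.36,0.36],
  delta_pos=[
    [0.4,6,0],
    [0.4,6,0],
    [0.4,6,0],
    [0.4,6,0],
    [0.4,6,0],
  ],
  yaw=[0,0,0,0,0],
)

```text
time: 7.72
ee_pos: [0.6169, -0.0123, 0.0447]
ee_rot: [[0.057, 0.998, -0.0], [0.998, -0.057, -0.0], [-0.0, -0.0, -1.0]]
ft_force: [0.4, -3.7, 2.1]
width: 0.0598
gripper_force: 1.7
```

```bash
python3 - <<'E'
from h import *
book('scene')
E
```

```text
scene 1339 ((52.62349319458008, 37.81884002685547), (114.36006164550781, 156.363525390625), 0.3459888994693756) [[-5.0, 115.69999694824219], [-4.099999904632568, -40.70000076293945], [110.30000305175781, -40.0], [109.30000305175781, 116.30000305175781]]
tcp [ 51.5 -48.3] 0.0446 [-0.  -0.7  1.4]
```

Request:
send_rows(
  fingers=[0.36,0.36,0.36,0.36,0.36],
  delta_pos=[
    [0.4,6,0],
    [0.4,6,0],
    [0.4,6,0],
    [0.4,6,0],
    [0.4,6,0],
  ],
  yaw=[0,0,0,0,0],
)

```text
time: 8.18
ee_pos: [0.6189, 0.0178, 0.0446]
ee_rot: [[0.057, 0.998, -0.0], [0.998, -0.057, 0.0], [0.0, -0.0, -1.0]]
ft_force: [-0.4, -2.3, 1.0]
width: 0.06
gripper_force: 1.2
```

Request:
send_rows(
  fingers=[0.36,0.36,0.36,0.36,0.36],
  delta_pos=[
    [0.2,4,0],
    [0.2,4,0],
    [0.1,2,0],
    [0.1,2,0],
    [0.1,1.5,0],
  ],
  yaw=[0,0,0,0,0],
)

```text
time: 8.6
ee_pos: [0.6195, 0.0308, 0.0446]
ee_rot: [[0.057, 0.998, -0.0], [0.998, -0.057, 0.0], [0.0, -0.0, -1.0]]
ft_force: [-0.4, -0.3, -0.5]
width: 0.0601
gripper_force: 0.9
```

Request:
send_rows(
  fingers=[0.36],
  delta_pos=[
    [0.1,1,0],
  ],
  yaw=[0],
)

```text
time: 8.68
ee_pos: [0.6197, 0.0317, 0.0446]
ee_rot: [[0.058, 0.998, -0.0], [0.998, -0.058, 0.0], [0.0, -0.0, -1.0]]
ft_force: [-0.1, -1.8, -0.1]
width: 0.0601
gripper_force: 0.8
```

```bash
python3 - <<'E'
from h import *
book('scene')
E
```

```text
scene 1161 ((52.9263916015625, 81.2154769897461), (115.10191345214844, 155.1925811767578), 0.38957479596138) [[-5.199999809265137, 158.39999389648438], [-4.099999904632568, 3.200000047683716], [111.0, 4.0], [109.9000015258789, 159.1999969482422]]
tcp [51.6 -5.1] 0.0446 [ 0.2 -1.1 -0.3]
```

About 4 mm to go.

Request:
send_rows(
  fingers=[0.36,0.36,0.36],
  delta_pos=[
    [0.1,1,0],
    [0,1,0],
    [0.1,0.8,0],
  ],
  yaw=[0,0,0],
)

```text
time: 8.98
ee_pos: [0.6199, 0.0345, 0.0446]
ee_rot: [[0.058, 0.998, -0.0], [0.998, -0.058, 0.0], [0.0, -0.0, -1.0]]
ft_force: [-0.8, -2.4, -1.0]
width: 0.0599
gripper_force: 1.3
```

Request:
send_rows(
  fingers=[0.36],
  delta_pos=[
    [0,0.8,0],
  ],
  yaw=[0],
)

```text
time: 9.07
ee_pos: [0.6198, 0.0347, 0.0446]
ee_rot: [[0.057, 0.998, -0.001], [0.998, -0.057, -0.001], [-0.001, -0.001, -1.0]]
ft_force: [-1.4, -7.3, -0.2]
width: 0.0601
gripper_force: 4.1
```

Request:
send_rows(
  fingers=[0.36],
  delta_pos=[
    [0,0.8,0],
  ],
  yaw=[0],
)

```text
time: 9.15
ee_pos: [0.6197, 0.0348, 0.0446]
ee_rot: [[0.058, 0.998, -0.001], [0.998, -0.058, -0.002], [-0.002, -0.001, -1.0]]
ft_force: [-1.7, -11.4, -0.3]
width: 0.0602
gripper_force: 6.0
```

Request:
send_rows(
  fingers=[0.36],
  delta_pos=[
    [0,0.8,0],
  ],
  yaw=[0],
)

```text
time: 9.23
ee_pos: [0.6197, 0.0348, 0.0446]
ee_rot: [[0.058, 0.998, -0.001], [0.998, -0.058, -0.003], [-0.003, -0.001, -1.0]]
ft_force: [-4.1, -15.7, -0.2]
width: 0.0601
gripper_force: 7.9
```

Flush on +y. I'll back off, rise, close the fingers, move above the green key and check the book from there.

Request:
send_rows(
  fingers=[0.36,0.36,-1,-1,-1],
  delta_pos=[
    [-0.7,-12,0],
    [-1,-18,0],
    [0,0,30],
    [0,0,30],
    [-20,-20,0],
  ],
  yaw=[0,0,0,0,0],
)

```text
time: 9.65
ee_pos: [0.6022, -0.0121, 0.1104]
ee_rot: [[0.055, 0.998, 0.011], [0.998, -0.055, -0.001], [-0.0, 0.011, -1.0]]
ft_force: [1.4, -0.2, 0.6]
width: 0.0424
gripper_force: 0.0
```

Request:
send_rows(
  fingers=[-1,-1,-1,-1,-1],
  delta_pos=[
    [-26,-21,0],
    [-26,-21,0],
    [-26,-21,0],
    [-26,-21,0],
    [-26,-21,0],
  ],
  yaw=[0,0,0,0,0],
)

```text
time: 10.07
ee_pos: [0.467, -0.1189, 0.1049]
ee_rot: [[0.057, 0.998, 0.001], [0.998, -0.057, 0.0], [0.0, 0.001, -1.0]]
ft_force: [0.4, -0.8, -0.8]
width: 0.0088
gripper_force: 0.0
```

Request:
send_rows(
  fingers=[-1,-1,-1],
  delta_pos=[
    [0,0,0],
    [0,0,0],
    [0,0,0],
  ],
  yaw=[0,0,0],
)

```text
time: 10.32
ee_pos: [0.4688, -0.1182, 0.105]
ee_rot: [[0.058, 0.998, 0.001], [0.998, -0.058, 0.0], [0.0, 0.001, -1.0]]
ft_force: [-0.7, -0.2, -1.4]
width: 0.0006
gripper_force: 0.0
```

```bash
python3 - <<'E'
from h import *
book('scene');book('top')
print(O-92*ex-168*ey-robot.get_obs()['ee_pos'][:2]*1000)
s=snap('scene');cv2.imwrite('pics/s4.png',cv2.resize(s['image'][180:370,200:455],None,fx=3,fy=3)[:,:,::-1])
E
```

```text
scene 2631 ((52.0380744934082, 83.69615173339844), (114.48816680908203, 157.68601989746094), 0.16643452644348145) [[-5.400000095367432, 162.39999389648438], [-5.0, 4.699999809265137], [109.5, 5.0], [109.0999984741211, 162.6999969482422]]
tcp [ -89.7 -163.8] 0.1049 [ 0.1 -0.2 -0.2]
top 3689 ((50.86449432373047, 84.82711029052734), (154.33367919921875, 113.81614685058594), 89.71267700195312) [[-6.400000095367432, 7.900000095367432], [107.4000015258789, 7.400000095367432], [108.19999694824219, 161.6999969482422], [-5.699999809265137, 162.3000030517578]]
tcp [ -89.7 -163.6] 0.1048 [-0.7  0.6 -0.3]
[-2.52938357 -4.26340384]
```

View pics/s4.png

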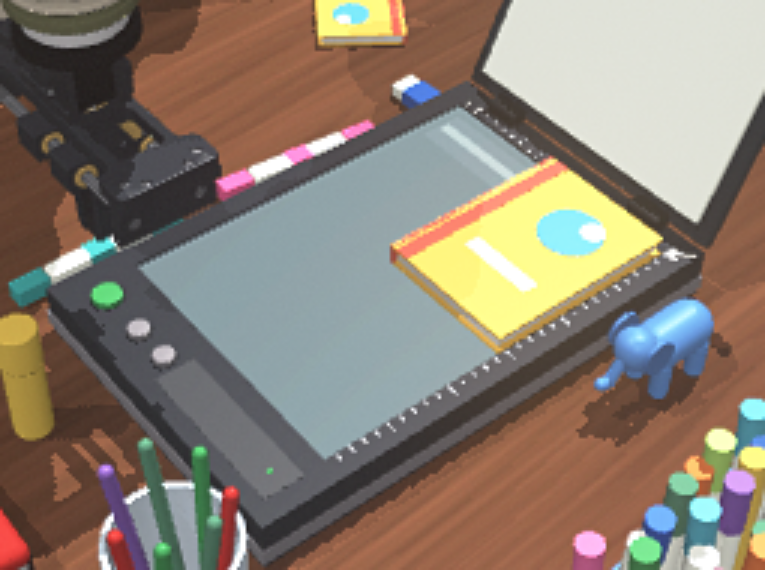

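The book (crop 530,250) lies in the arrow corner, but the +x side crept back by 1 to 2 mm during the +y push. That is close to the 3 mm tolerance, so I'll nudge +x once more with the closed fingers.

Request:
send_rows(
  fingers=[-1,-1,-1,-1,-1],
  delta_pos=[
    [8.5,34.8,0],
    [8.5,34.8,0],
    [8.5,34.8,0],
    [8.5,34.8,0],
    [8.5,34.8,0],
  ],
  yaw=[0,0,0,0,0],
)

```text
time: 10.88
ee_pos: [0.5111, 0.0583, 0.1046]
ee_rot: [[0.056, 0.998, 0.0], [0.998, -0.056, 0.0], [0.0, 0.0, -1.0]]
ft_force: [1.3, -0.8, 0.5]
width: 0.0008
gripper_force: 0.0
```

Request:
send_rows(
  fingers=[-1,-1,-1,-1,-1],
  delta_pos=[
    [8.5,34.8,0],
    [8.5,34.8,0],
    [0,0,-30],
    [0,0,-25],
    [0,0,-4],
  ],
  yaw=[0,0,0,0,0],
)

```text
time: 11.3
ee_pos: [0.5257, 0.1267, 0.042]
ee_rot: [[0.055, 0.998, -0.006], [0.998, -0.055, -0.0], [-0.0, -0.006, -1.0]]
ft_force: [0.4, 0.4, -0.1]
width: 0.0006
gripper_force: 0.0
```

Request:
send_rows(
  fingers=[-1,-1,-1,-1,-1],
  delta_pos=[
    [4,-0.2,0],
    [4,-0.2,0],
    [4,-0.2,0],
    [2,-0.1,0],
    [1,0,0],
  ],
  yaw=[0,0,0,0,0],
)

```text
time: 11.72
ee_pos: [0.5437, 0.1245, 0.0467]
ee_rot: [[0.058, 0.998, 0.002], [0.998, -0.058, 0.0], [0.0, 0.002, -1.0]]
ft_force: [0.3, 0.0, -0.5]
width: 0.0006
gripper_force: 0.0
```

```bash
python3 - <<'E'
from h import *
book('scene')
E
```

```text
scene 2615 ((52.95603561401367, 84.43544006347656), (158.04510498046875, 115.44410705566406), 89.5801773071289) [[-5.300000190734863, 5.800000190734863], [110.0999984741211, 5.0], [111.30000305175781, 163.0], [-4.199999809265137, 163.89999389648438]]
tcp [-30.1  82.8] 0.0465 [-0.5  0.6 -0.6]
```

Request:
send_rows(
  fingers=[-1,-1,-1,-1],
  delta_pos=[
    [2,-0.1,0],
    [2,-0.1,0],
    [1,-0.1,0],
    [1,0,0],
  ],
  yaw=[0,0,0,0],
)

```text
time: 12.1
ee_pos: [0.5489, 0.1244, 0.0458]
ee_rot: [[0.058, 0.998, 0.0], [0.998, -0.058, 0.0], [0.0, 0.0, -1.0]]
ft_force: [-0.5, 0.3, -1.0]
width: 0.0003
gripper_force: 0.0
```

Request:
send_rows(
  fingers=[-1],
  delta_pos=[
    [1,0,0],
  ],
  yaw=[0],
)

```text
time: 12.18
ee_pos: [0.5498, 0.1244, 0.0457]
ee_rot: [[0.058, 0.998, -0.0], [0.998, -0.058, 0.0], [0.0, -0.0, -1.0]]
ft_force: [-0.1, -0.9, 0.7]
width: 0.0004
gripper_force: 0.0
```

Request:
send_rows(
  fingers=[-1],
  delta_pos=[
    [1,0,0],
  ],
  yaw=[0],
)

```text
time: 12.27
ee_pos: [0.5508, 0.1244, 0.0457]
ee_rot: [[0.057, 0.998, -0.0], [0.998, -0.057, -0.0], [-0.0, -0.0, -1.0]]
ft_force: [0.1, -0.3, -0.2]
width: 0.0005
gripper_force: 0.0
```

Request:
send_rows(
  fingers=[-1],
  delta_pos=[
    [1,0,0],
  ],
  yaw=[0],
)

```text
time: 12.35
ee_pos: [0.5518, 0.1244, 0.0457]
ee_rot: [[0.057, 0.998, -0.0], [0.998, -0.057, -0.0], [-0.0, -0.0, -1.0]]
ft_force: [-0.1, -0.4, 0.7]
width: 0.0006
gripper_force: 0.0
```

Request:
send_rows(
  fingers=[-1,-1],
  delta_pos=[
    [1,0,0],
    [1,0,0],
  ],
  yaw=[0,0],
)

```text
time: 12.52
ee_pos: [0.5538, 0.1244, 0.0457]
ee_rot: [[0.057, 0.998, -0.0], [0.998, -0.057, -0.0], [-0.0, -0.0, -1.0]]
ft_force: [-0.3, -0.1, 0.0]
width: 0.0002
gripper_force: 0.0
```

Request:
send_rows(
  fingers=[-1,-1],
  delta_pos=[
    [1,0,0],
    [1,0,0],
  ],
  yaw=[0,0],
)

```text
time: 12.68
ee_pos: [0.5557, 0.1244, 0.0457]
ee_rot: [[0.057, 0.998, -0.0], [0.998, -0.057, -0.0], [-0.0, -0.0, -1.0]]
ft_force: [-2.2, -0.5, -0.1]
width: 0.0005
gripper_force: 1.2
```

Request:
send_rows(
  fingers=[-1,-1],
  delta_pos=[
    [1,0,0],
    [0.5,0,0],
  ],
  yaw=[0,0],
)

```text
time: 12.85
ee_pos: [0.5569, 0.1245, 0.0457]
ee_rot: [[0.057, 0.998, -0.001], [0.998, -0.057, 0.0], [-0.0, -0.001, -1.0]]
ft_force: [-3.9, 0.3, 2.7]
width: 0.0005
gripper_force: 2.4
```

Contact made; I'll push on until the force clearly climbs.

Request:
send_rows(
  fingers=[-1],
  delta_pos=[
    [0.7,0,0],
  ],
  yaw=[0],
)

```text
time: 12.93
ee_pos: [0.5571, 0.1245, 0.0456]
ee_rot: [[0.057, 0.998, -0.003], [0.998, -0.057, 0.0], [-0.0, -0.003, -1.0]]
ft_force: [-8.9, 0.5, 5.5]
width: 0.0002
gripper_force: 4.9
```

Request:
send_rows(
  fingers=[-1],
  delta_pos=[
    [0.7,0,0],
  ],
  yaw=[0],
)

```text
time: 13.02
ee_pos: [0.5572, 0.1246, 0.0456]
ee_rot: [[0.057, 0.998, -0.004], [0.998, -0.057, -0.0], [-0.0, -0.004, -1.0]]
ft_force: [-13.0, -0.1, 9.1]
width: 0.0005
gripper_force: 6.9
```

Request:
send_rows(
  fingers=[-1,-1,-1,-1,-1],
  delta_pos=[
    [-12,0.6,0],
    [-18,1,0],
    [-10,-10,20],
    [-8,-35,40],
    [-8,-37,0],
  ],
  yaw=[0,0,0,0,0],
)

```text
time: 13.43
ee_pos: [0.5065, 0.0523, 0.1012]
ee_rot: [[0.054, 0.998, 0.008], [0.999, -0.054, -0.001], [-0.0, 0.008, -1.0]]
ft_force: [1.2, -1.2, 0.7]
width: 0.0005
gripper_force: 0.0
```

Request:
send_rows(
  fingers=[-1,-1,-1,-1,-1],
  delta_pos=[
    [-8,-37,0],
    [-8,-37,0],
    [-8,-37,0],
    [-8,-37,0],
    [0,0,0],
  ],
  yaw=[0,0,0,0,0],
)

```text
time: 13.85
ee_pos: [0.472, -0.1014, 0.0971]
ee_rot: [[0.063, 0.998, 0.002], [0.998, -0.063, -0.002], [-0.002, 0.002, -1.0]]
ft_force: [0.2, 1.2, 0.2]
width: 0.0004
gripper_force: 0.0
```

```bash
python3 - <<'E'
from h import *
book('scene');book('top')
print(O-92*ex-168*ey-robot.get_obs()['ee_pos'][:2]*1000)
E
```

```text
scene 2635 ((53.84124755859375, 84.11388397216797), (114.79202270507812, 158.4583282470703), 0.1326671987771988) [[-3.700000047683716, 163.1999969482422], [-3.4000000953674316, 4.800000190734863], [111.4000015258789, 5.0], [111.0999984741211, 163.5]]
tcp [ -87.5 -144.6] 0.097 [ 0.5  0.6 -0.3]
top 3680 ((52.30854797363281, 84.98507690429688), (154.52342224121094, 113.42433166503906), 89.79753875732422) [[-4.699999809265137, 7.900000095367432], [108.69999694824219, 7.5], [109.30000305175781, 162.0], [-4.099999904632568, 162.39999389648438]]
tcp [ -87.4 -142.8] 0.0968 [ 0.4  0.2 -0.2]
[ -6.08183717 -24.85044086]
```

The book centre is at (52.3, 85.0) against the (52, 85) wanted, so it is seated. Now the key.

Request:
send_rows(
  fingers=[-1,-1,-1,-1,-1],
  delta_pos=[
    [-5.5,-22,0],
    [0,0,0],
    [0,0,-25],
    [0,0,-15],
    [0,0,0],
  ],
  yaw=[0,0,0,0,0],
)

```text
time: 14.37
ee_pos: [0.466, -0.116, 0.0544]
ee_rot: [[0.056, 0.998, -0.004], [0.998, -0.056, 0.002], [0.002, -0.004, -1.0]]
ft_force: [0.3, -0.6, 0.4]
width: 0.0005
gripper_force: 0.0
```

Request:
send_rows(
  fingers=[-1,-1],
  delta_pos=[
    [0,0,0],
    [0,0,0],
  ],
  yaw=[0,0],
)

```text
time: 14.53
ee_pos: [0.4676, -0.1175, 0.0576]
ee_rot: [[0.056, 0.998, 0.001], [0.998, -0.056, -0.0], [-0.0, 0.001, -1.0]]
ft_force: [0.3, -0.2, 0.2]
width: -0.0
gripper_force: 0.0
```

```bash
python3 - <<'E'
from h import *
o=robot.get_obs();print(sf(o['ee_pos']),o['ee_pos'],o['ft_force'])
E
```

```text
[ -91.07190553 -163.44670486] [ 0.46761978 -0.11748204  0.0575621 ] [ 0.32032288 -0.21930114  0.21314888]
```

Request:
send_rows(
  fingers=[-1,-1,-1,-1],
  delta_pos=[
    [-1,-4.5,0],
    [0,0,-8],
    [0,0,0],
    [0,0,-3],
  ],
  yaw=[0,0,0,0],
)

```text
time: 14.87
ee_pos: [0.4659, -0.1227, 0.0458]
ee_rot: [[0.058, 0.998, 0.0], [0.998, -0.058, -0.0], [-0.0, 0.0, -1.0]]
ft_force: [-1.2, 0.0, 3.0]
width: 0.0004
gripper_force: 1.2
```

Request:
send_rows(
  fingers=[-1,-1],
  delta_pos=[
    [0,0,-1],
    [0,0,-1],
  ],
  yaw=[0,0],
)

```text
time: 15.03
ee_pos: [0.4659, -0.1227, 0.0438]
ee_rot: [[0.057, 0.998, -0.0], [0.998, -0.057, -0.0], [-0.0, -0.0, -1.0]]
ft_force: [-2.6, 0.3, 9.6]
width: 0.0006
gripper_force: 4.8
```

Request:
send_rows(
  fingers=[-1,-1],
  delta_pos=[
    [0,0,-1],
    [0,0,0],
  ],
  yaw=[0,0],
)

```text
time: 15.2
ee_pos: [0.466, -0.1227, 0.0437]
ee_rot: [[0.057, 0.998, -0.0], [0.998, -0.057, -0.0], [-0.0, 0.0, -1.0]]
ft_force: [-5.8, 1.6, 13.7]
width: 0.0005
gripper_force: 7.1
```

The key is fully down (z bottomed at 43.7 mm, force above 4 N). I'll release it and retreat.

Request:
send_rows(
  fingers=[-1,-1,-1,-1,-1],
  delta_pos=[
    [0,0,0],
    [0,0,10],
    [0,0,40],
    [0,0,40],
    [0,0,40],
  ],
  yaw=[0,0,0,0,0],
)

```text
time: 15.62
ee_pos: [0.4655, -0.1223, 0.1745]
ee_rot: [[0.058, 0.998, -0.001], [0.998, -0.058, 0.001], [0.0, -0.001, -1.0]]
ft_force: [0.4, -0.6, -0.6]
width: 0.0008
gripper_force: 0.0
```

Request:
send_rows(
  fingers=[-1,-1,-1,-1,-1],
  delta_pos=[
    [0,0,0],
    [0,0,0],
    [0,0,0],
    [0,0,0],
    [0,0,0],
  ],
  yaw=[0,0,0,0,0],
)

```text
time: 16.03
ee_pos: [0.4654, -0.1224, 0.1715]
ee_rot: [[0.058, 0.998, -0.002], [0.998, -0.058, 0.001], [0.001, -0.002, -1.0]]
ft_force: [0.8, 0.3, 0.3]
width: 0.0004
gripper_force: 0.0
```

```bash
python3 - <<'E'
from h import *
book('scene');book('top')
print(robot.close_job())
E
```

```text
scene 2641 ((53.44283676147461, 84.28488159179688), (157.32437133789062, 115.13555908203125), 89.98402404785156) [[-4.099999904632568, 5.599999904632568], [111.0, 5.599999904632568], [111.0, 162.89999389648438], [-4.099999904632568, 163.0]]
tcp [ -92.8 -168.5] 0.1717 [ 0.3 -0.   0.3]
top 3664 ((52.516937255859375, 84.9674301147461), (154.29347229003906, 113.81590270996094), 89.93852996826172) [[-4.5, 7.900000095367432], [109.30000305175781, 7.800000190734863], [109.5, 162.10000610351562], [-4.300000190734863, 162.1999969482422]]
tcp [ -92.7 -168.6] 0.1718 [-0.2 -0.6 -0.3]
the job is handed in; nothing more can be done
None
```

The book is square and flush in the arrow-marked corner to within about 1 mm by my final measurements, the green key was pressed fully down and released, and the job was handed in at about 16 s; the hand-in call returned no verdict.

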